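Check a bearing flange with the swing-arm fixture and the long checking pin

TASK

Check the bore of the bearing flange that is mounted on the checking fixture: swing the guide arm fully home against its stop, take the long checking pin out of the wooden stand by its knurled handle, and pass it down through the bushing in the arm and then on through the flange's bushing below. Finish while still holding the pin upright there, its nose sticking out beneath the flange's bushing but not touching the base plate, with the arm still home, so that a colleague can probe the nose; do not let go or rest the pin on anything. Leave the two short plug gauges in the stand and the ring gauge on the bench where they are.

Things in the scene. Friction and masses are not known exactly. Their poses are not given: they have to be found in the camera images.
- check_fixture: Fixed fixture. Aluminium base plate 124 x 190 x 14 mm, y from -71 to +119 mm, carrying a grey two-eared bearing flange on two rests. Origin on the bench straight below the flange's bushing; z up; +y points from it to the arm's pivot post at y = 90 mm; the arm opens to -x (towards the robot, within 0.35 rad). Stop pillar 20 x 20 mm, 112 mm high, at x 35, y 45 mm.
- part_bush_top (a point): Centre of the upper mouth of the flange's bronze bushing (the lower of the two bushings), 64 mm above the bench. Bore 15 mm diameter, vertical, open at both ends, 20 mm long; outside 22 mm diameter. Axes as the fixture's.
- part_bush_bottom (a point): Centre of the lower mouth of the flange's bushing, 44 mm above the bench; the base plate's top lies 30 mm below it. Axes as the fixture's.
- guide_pivot (a point): Point on the vertical pivot axis of the guide arm, 104 mm above the bench. The top of the pivot screw is 122 mm above the bench.
- guide_arm (a joint): Angle of the guide arm about its vertical pivot, rad. 0 = fully home at the stop, its bushing straight above the flange's bushing; grows as it opens to the fixture's -x side (clockwise from above), at most 1.5; starts 0.6 to 1.2. Light friction (about 1 N at the knob), no spring: it stays where it is left.
- guide_bush_top (a point): Centre of the upper mouth of the bronze bushing in the guide arm, 113 mm above the bench, 90 mm from the pivot axis. Bore 15 mm diameter, vertical, open at both ends, 21 mm long (lower mouth 92 mm above the bench). Turns with the arm.
- guide_knob (a point): Middle of the black upright knob near the free end of the guide arm, 128 mm above the bench, 140 mm from the pivot axis, in line with pivot and arm bushing. Round, 18 mm diameter, thick part 115 to 138 mm above the bench, top 142 mm; fixed to the arm, whose top there is 108 mm above the bench. Can be pinched from above or pushed.
- pin_stand: Wooden stand, fixed, 140 x 46 x 50 mm (x, y, z), origin at the centre of its underside. Three vertical sockets 42 mm deep, 13 mm diameter, in a row along its x at -45, 0 and +45 mm; the long pin and the two short plugs stand in them in any order.
- long_pin: The long checking pin, steel, loose, 0.1 to 0.2 kg: shank 12 mm diameter, 110 mm long, with a bullet nose (6 mm flat at the tip, full size after 7 mm), then a knurled handle 18 mm diameter, 45 mm long. Origin at the tip of the nose, z towards the handle. Stands nose down in the stand, nose 8 mm and handle 118 to 163 mm above the bench, with a little play.
- long_pin_nose (a point): Tip of the long pin's nose (same point as the body's origin).
- long_pin_grip (a point): Middle of the long pin's handle, 132.5 mm above the tip of the nose.
- short_plug_1: Short plug gauge, loose, the same handle and diameters as the long pin but a shank of only 50 mm (95 mm in all; top of its handle 103 mm above the bench). Origin at the tip of the nose. To be left alone.
- short_plug_2: Second short plug gauge, the same as the first. To be left alone.
- probe_support: Fixed stand with a hand probe, left of the work, always in the same place and between the robot's start and the work: black foot and an upright mast about 60 mm to the right of this origin (at world x 0.44, y 0.24 m), probe clamped to its left; all below 0.40 m. Not to be touched: go over or round it.
- ring_gauge: Steel ring gauge, loose, 58 mm diameter, 18 mm high, lying on the bench behind the work; origin at the centre of its underside. To be left alone.
Things that resemble listed ones, but are neither listed nor needed, are in the scene too. Leave any blue or purple look-alike of the long_pin alone.

How it is judged (in metres and radians):
On the way, in this order (a step that is already met when the one before it is completed fails the run):
1. The guide arm is swung home against its stop (value of joint guide_arm below 0.03 rad), for 0.2 s.
2. The long pin's nose has come down through the bushing of the guide arm (value of joint guide_arm below 0.03 rad and z of long_pin_nose in the frame of guide_bush_top below -0.023 m and horizontal distance between long_pin_nose and guide_bush_top below 0.006 m), for 0.1 s.
At the end, for the whole second after the job is handed in: Arm home within 0.03 rad; long pin held (over 2 N) through both bushings, nose at least 2 mm below the lower one and 1.5 mm clear of the base plate, within 0.10 rad of upright, still, under 20 N on the fixture; short plugs within 15 mm, ring gauge within 20 mm of their starts (value of joint guide_arm below 0.03 rad and z of long_pin_nose in the frame of part_bush_bottom below -0.002 m and z of long_pin_nose in the frame of check_fixture above 0.0155 m and horizontal distance between long_pin_nose and part_bush_bottom below 0.006 m and horizontal distance between long_pin_grip and guide_bush_top below 0.01 m and angle between the z axis of long_pin and the z axis of check_fixture, either way round below 0.1 rad and contact force between the fingers and long_pin above 2 N and contact force between long_pin and check_fixture below 20 N and linear speed of long_pin below 0.02 m/s and distance of each of short_plug_1, short_plug_2 from where it was at the start of the episode below 0.015 m and distance of ring_gauge from where it was at the start of the episode below 0.02 m); the arm keeps its last pose, push and grip.
It fails at once if A short plug gauge is pulled out or moved by more than 15 mm (distance of any of short_plug_1, short_plug_2 from where it was at the start of the episode above 0.015 m).
It fails at once if The ring gauge is moved by more than 20 mm (distance of ring_gauge from where it was at the start of the episode above 0.02 m).
It also fails if it takes over 61 s, if anything falls off the work surface, if the arm or the gripper's body presses on something with over 40 N, if the wrist force passes 120 N, or if a joint passes its speed limit or range.

ROBOT

A 6-joint arm with a two-finger parallel gripper is mounted at the origin on a cart in front of the work surface, level with it; the furniture and walls round the work are solid. World frame = base frame: x ahead of the robot, y to its left, z up, the work surface at z = 0. Lengths are in mm, angles in degrees, forces in N, time in s.
With the tool pointing down it reaches from about 350 to 850 mm from the base axis. Payload 8.1 kg.
Tool frame: the origin (TCP) lies midway between the tips of the shut fingers; the grasp point (between the pads) lies 19 mm behind it (hold_point_z is the distance from the TCP to the grasp point, in mm); z points along the fingers, y is the direction in which the jaws open and shut (so a half turn about z gives the same grasp; the last joint's range is limited). The gripper opens to 85 mm and grips with 20 to 120 N. Pads are 22 mm wide; open, the fingers measure 114 mm over their backs; the gripper's body (76 mm by 85 mm) begins 54 mm behind the grasp point. The pads swing forward as they close: fully open they stand 13 mm farther back than shut.
Start: joints at [65.81, 7.471, 85.268, -0, 87.261, -4.893], TCP at [198.26, 566.302, 231.292] pointing down, gripper open.
Joint ranges: [-169.43, 169.43], [-51.17, 129.36], [1.28, 143.12], [-76.62, 256.62], [0, 156.53], [-152.29, 152.29]. Speed limits (degrees/s): [136.94, 136.94, 159.86, 180, 180, 180].

INTERFACE

Orientations are given as [roll, pitch, yaw] about the fixed x, y, z axes, in that order (R = Rz(yaw) Ry(pitch) Rx(roll)).
In Python, from bench import sense, snapshot, camera_params, hand_in, hold_point_z gives the robot as it stands.
- The arm moves only by the tool servo_tool, never from a script. Its argument "motion" is a list of rows, each a list of 7 numbers: the finger opening in mm, from 0 to 85.4, then the shift along the tool's x, y, z in mm, then the turn, a rotation vector about the tool's x, y, z in rad. A call has 1 to 10 rows; each row shifts and turns the pose as measured when the row begins, along the tool's axes as they then stand; what a row does not reach is not made up. A row lasts 1/10 s, in which the tool goes at most 50 mm and 8.59 degrees, less where a joint would pass 70% of its speed; a pose out of reach is approached as far as the arm can. A call with a gripper value outside its range is refused whole. The fingers move at their own pace and stop on an object; "force" is the grip in N (left out, the last holds). Time passes only in rows, so rows that do not move let the fingers close. It gives the time, the measured TCP pose, the force and the opening at its end, in the units of the state.
- sense(): the state, without advancing time (a new reading comes with each control period).
- snapshot(name): name is "scene" or "top" or "wrist"; returns the picture (384x512x3 uint8, blue, green, red); there is no depth.
- camera_params(name): a dict with "fx", "fy", "cx", "cy" (pixels), "R" (3x3) and "t" (3): a world point X has camera coordinates R X + t; the wrist camera has in their place "tool_from_camera" (4x4, takes a point from camera to tool coordinates, whose origin is the TCP and whose axes are the flange's). Camera axes: x right, y down, z forward; pixel columns grow to the right and rows downward; lengths in mm; the calibration is good to about 2 mm. The wrist camera is an equidistant fisheye: a pixel r from the principal point sees the ray r / f radians off the axis. A picture is of the moment at which its call begins: read the wrist's pose just before it. camera_params takes no time and is no camera call.
- hand_in(): hands the job in, once; it reports no verdict.
The state is a dict: "time": time; "joint_pos": joint angles; "qd": joint speeds; "joint_efforts": joint torques, N m; "tool_pos": TCP position; "tcp_rot": TCP orientation; "ft_force": force on the tool from outside, world axes, zero at the start; "wrist_torque": the same for the moment, N m; "finger_gap": finger opening in mm.
Only numpy, scipy, OpenCV 4.12 (cv2) and the standard library are available. Lean on these libraries where they do the work, as an engineer would, in place of code of your own. Each camera call takes 0.05 s, during which the arm holds its last target. There are 200 camera calls.

## Working session

There is one attempt and no reset: what is moved stays moved. The work goes in short steps, Python scripts to look and compute and a tool call to move; the robot and the scene stay as the last step left them, time stands still between calls to the robot, and variables do not carry over. Pictures are saved under pics/ and viewed, about 8 in all and at most 12, crops included, and the job is handed in when it is done.

Besides the shell and the picture viewer there is one more tool, called after "Call:" in YAML: its name, and indented under it one key for each argument. servo_tool: Moves the arm, as the interface text tells. Its arguments: {"type":"object","properties":{"motion":{"type":"array"},"force":{"type":"number"}},"required":["motion"]}

```bash
mkdir -p pics && ls
python3 - <<'E'
from bench import *
import cv2,numpy as np
print(sense(),hold_point_z)
ims=[]
for n in("scene","top"):
    im=snapshot(n);cv2.imwrite(f"pics/{n}0.png",im);print(n,camera_params(n));ims.append(im)
print(camera_params("wrist"))
cv2.imwrite("pics/a.png",cv2.resize(ims[0],(800,600),interpolation=cv2.INTER_CUBIC))
cv2.imwrite("pics/b.png",cv2.resize(ims[1],(800,600),interpolation=cv2.INTER_CUBIC))
E
```

```text
pics
{'time': 0.0, 'joint_pos': array([ 6.58081581e+01,  7.51470326e+00,  8.53293430e+01, -1.10914561e-03,
        8.72612459e+01, -4.89223582e+00]), 'qd': array([ 0.02964063,  0.1114889 , -0.04853669, -0.03656646,  0.01516595,
       -0.05508653]), 'joint_efforts': array([-1.37294483e-03, -5.69413698e+01, -5.00538576e+01, -3.41372024e-04,
        1.52217963e-02,  6.55350300e-05]), 'tool_pos': array([198.05704815, 565.78866158, 230.2480383 ]), 'tcp_rot': array([-1.79894997e+02, -7.87576808e-03,  1.60700441e+02]), 'ft_force': array([-0.24465358, -0.15750638,  0.49708431]), 'wrist_torque': array([ 0.0150947 , -0.01065853,  0.02496432]), 'finger_gap': 85.42102732045623} 18.700000000000003
scene {'fx': 391.0636697705633, 'fy': 391.0636697705633, 'cx': 256.37516646908404, 'cy': 192.8770971441637, 'R': array([[-0.89875403, -0.43816826,  0.01580415],
       [-0.3400444 ,  0.67382522, -0.65599495],
       [ 0.27678694, -0.59495222, -0.7545998 ]]), 't': array([495.37277952, 277.37765519, 885.16173869])}
top {'fx': 350.12138636578834, 'fy': 350.12138636578834, 'cx': 251.42679633003797, 'cy': 195.5889213601018, 'R': array([[ 0.01844281, -0.99973881,  0.01349729],
       [-0.98498348, -0.02048504, -0.171429  ],
       [ 0.17166072, -0.01013298, -0.98510401]]), 't': array([-43.55529108, 580.53449512, 958.71527622])}
{'fx': 297.3186396354542, 'fy': 297.3186396354542, 'cx': 257.68692109945573, 'cy': 187.91707113513584, 'tool_from_camera': array([[-3.76588549e-04, -9.51337582e-01, -3.08150389e-01,
         7.84136773e+01],
       [ 9.99999919e-01, -4.02612341e-04,  2.08720564e-05,
         4.86288332e-01],
       [-1.43921521e-04, -3.08150356e-01,  9.51337657e-01,
        -1.43035214e+02],
       [ 0.00000000e+00,  0.00000000e+00,  0.00000000e+00,
         1.00000000e+00]])}
```

View pics/a.png

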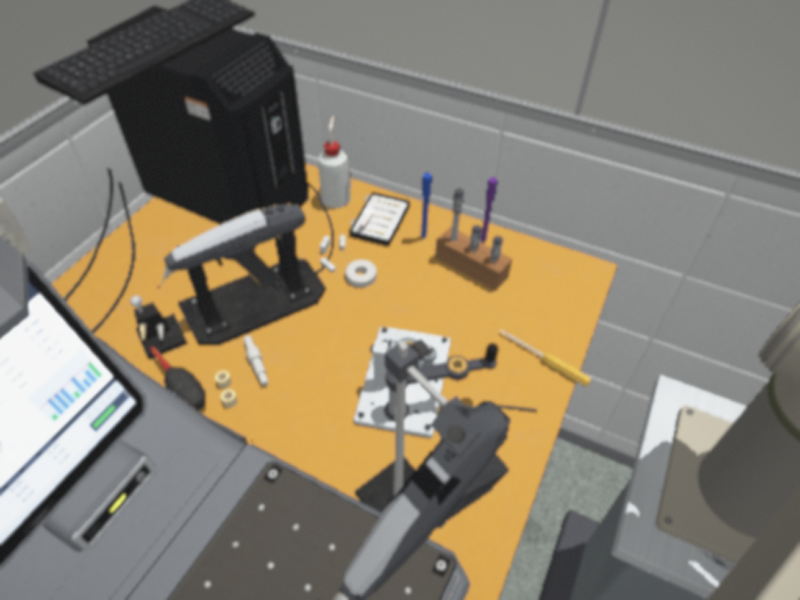

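View pics/b.png

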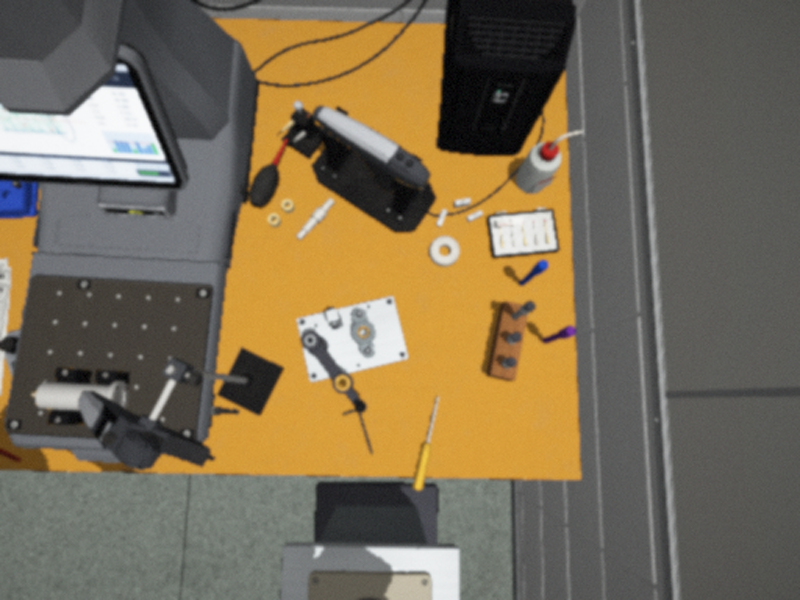

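Scene picture (800 px wide): the stand is at (473,258). The only grey tall pin in it is at (458,200), with two short plugs at (476,235) and (497,245). The blue pin (427,200) and purple pin (491,205) stand outside it. Top picture: the flange bushing is at (362,331), the pivot at (311,340), the arm bush at (343,383) and the knob at (360,405). The stand is at (508,340), with the tall grey handle at about (528,308). I'll confirm this in one enlarged crop.

```bash
cat > h.py <<'E'
from bench import *
import cv2,numpy as np
from scipy.spatial.transform import Rotation as Ro
def proj(n,X):
    c=camera_params(n);p=c["R"]@np.array(X,float)+c["t"];return np.array([c["fx"]*p[0]/p[2]+c["cx"],c["fy"]*p[1]/p[2]+c["cy"]])
def ray(n,u,v):
    c=camera_params(n);d=c["R"].T@np.array([(u-c["cx"])/c["fx"],(v-c["cy"])/c["fy"],1]);return -c["R"].T@c["t"],d
def wray(u,v,s):
    c=camera_params("wrist");T=np.array(c["tool_from_camera"]);x,y=(u-c["cx"]),(v-c["cy"]);r=np.hypot(x,y);th=r/c["fx"]
    d=np.array([x/r*np.sin(th),y/r*np.sin(th),np.cos(th)]) if r>0 else np.array([0,0,1.])
    R=Ro.from_euler("xyz",s["tcp_rot"],degrees=True).as_matrix()
    return s["tool_pos"]+R@T[:3,3],R@T[:3,:3]@d
def wproj(X,s):
    c=camera_params("wrist");T=np.array(c["tool_from_camera"]);R=Ro.from_euler("xyz",s["tcp_rot"],degrees=True).as_matrix()
    p=T[:3,:3].T@(R.T@(np.array(X,float)-s["tool_pos"])-T[:3,3]);r=np.hypot(p[0],p[1]);th=np.arctan2(r,p[2])
    return np.array([c["cx"]+c["fx"]*th*p[0]/r,c["cy"]+c["fx"]*th*p[1]/r])
def atz(o_d,z):
    o,d=o_d;return o+d*(z-o[2])/d[2]
def two(a,b):
    (o1,d1),(o2,d2)=a,b;t=np.linalg.lstsq(np.c_[d1,-d2],o2-o1,rcond=None)[0]
    p,q=o1+t[0]*d1,o2+t[1]*d2;return (p+q)/2,np.linalg.norm(p-q)
E
python3 - <<'E'
from h import *
t=cv2.imread("pics/top0.png");s=cv2.imread("pics/scene0.png")
def crop(im,x,y,w,h,k):return cv2.resize(im[y:y+h,x:x+w],None,fx=k,fy=k,interpolation=cv2.INTER_CUBIC)
A=crop(t,182,182,80,96,5);B=crop(t,302,180,80,70,5);C=crop(s,220,200,110,85,3.6);D=crop(s,262,105,70,85,4)
out=np.zeros((600,800,3),np.uint8)
A=crop(t,186,184,80,90,5);out[:300,:400]=cv2.resize(A,(400,450))[:300]
out[0:400,0:400]=crop(t,186,186,80,80,5);out[0:350,400:800]=crop(t,302,180,80,70,5)
out[400:600,0:400]=crop(s,240,205,100,50,4);out[350:600,400:800]=crop(s,255,105,80,50,5)
cv2.imwrite("pics/c.png",out)
for n,u,v,z in[("flbush",362,331,64),("pivot",311,340,122),("gbush",343,383,113),("knob",360,405,142),("pintop",530,307,163)]:
    print(n,atz(ray("top",u*.64,v*.64),z).round(1))
print(proj("top",[440,240,0])/.64,proj("top",[440,180,0])/.64,proj("top",[198,566,231])/.64)
E
```

```text
flbush [531.3  22.8  64. ]
pivot [506.9 105.8 122. ]
gbush [436.3  50.  113. ]
knob [400.6  19.  142. ]
pintop [ 564. -256.  163.]
[246.84991931 381.01513643] [278.72067801 381.6220127 ] [-41.2747428  546.44063732]
```

View pics/c.png

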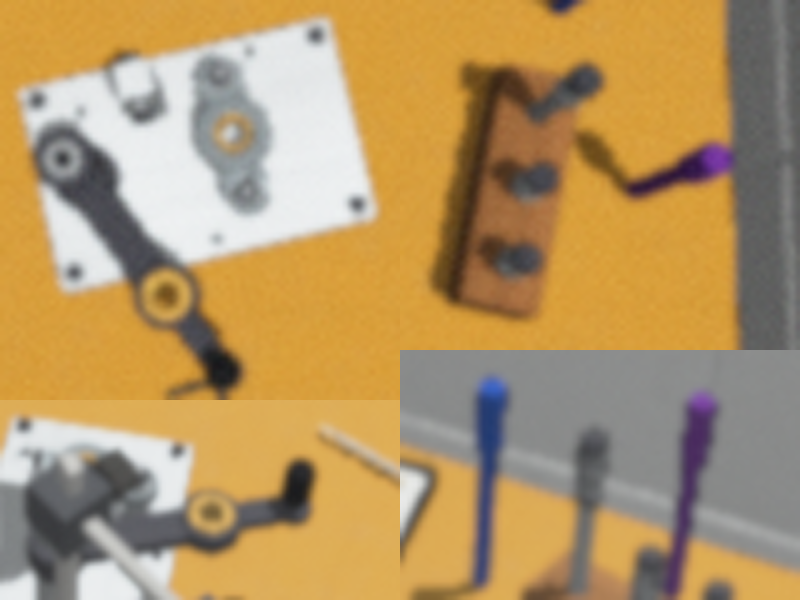

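Call:
servo_tool:
  motion:
    - [40, 0, 0, -45, 0, 0, 0]
    - [40, 0, 0, -45, 0, 0, 0]
    - [40, 0, 0, -45, 0, 0, 0]
    - [40, 0, 0, -45, 0, 0, 0]
    - [40, 0, 0, -45, 0, 0, 0]
    - [40, 0, 0, 0, 0, 0, 0]

```text
time: 0.7
tool_pos: [197.2, 563.9, 456.1]
tcp_rot: [-179.1, -0.1, 160.7]
ft_force: [-0.2, 0.8, 1.1]
finger_gap: 40.5
```

Call:
servo_tool:
  motion:
    - [40, -30, -32, 0, 0, 0, 0]
    - [40, -30, -32, 0, 0, 0, 0]
    - [40, -30, -32, 0, 0, 0, 0]
    - [40, -30, -32, 0, 0, 0, 0]
    - [40, -30, -32, 0, 0, 0, 0]
    - [40, -30, -32, 0, 0, 0, 0]
    - [40, -30, -32, 0, 0, 0, 0]

```text
time: 1.4
tool_pos: [322.9, 278.3, 452.7]
tcp_rot: [-178.6, -0.3, 161.2]
ft_force: [1.0, -1.1, 0.6]
finger_gap: 40.3
```

Call:
servo_tool:
  motion:
    - [40, -30, -32, 0, 0, 0, 0]
    - [40, -30, -32, 0, 0, 0, 0]
    - [40, -30, -32, 0, 0, 0, 0]
    - [40, -30, -32, 0, 0, 0, 0]
    - [40, -30, -32, 0, 0, 0, 0]
    - [40, -30, -32, 0, 0, 0, 0]
    - [40, 0, 0, 0, 0, 0, 0]

```text
time: 2.1
tool_pos: [433.8, 23.6, 451.5]
tcp_rot: [-178.4, -0.5, 161.0]
ft_force: [0.2, -0.6, -0.5]
finger_gap: 40.0
```

Call:
servo_tool:
  motion:
    - [40, 0, 0, 50, 0, 0, 0.14]
    - [40, 0, 0, 50, 0, 0, 0.14]
    - [40, 0, 0, 50, 0, 0, 0.14]
    - [40, 0, 0, 0, 0, 0, 0.14]
    - [40, 0, 0, 0, 0, 0, 0.14]
    - [40, 0, 0, 0, 0, 0, 0.14]
    - [40, 0, 0, 0, 0, 0, 0.14]
    - [40, 0, 0, 0, 0, 0, 0.14]
    - [40, 0, 0, 0, 0, 0, 0.14]
    - [40, 0, 0, 0, 0, 0, 0]

```text
time: 3.1
tool_pos: [424.0, 22.7, 287.8]
tcp_rot: [-178.0, 1.3, 85.8]
ft_force: [-0.4, 0.6, 0.2]
finger_gap: 39.9
```

Run:
```python
from h import *
s=sense();im=snapshot("wrist");cv2.imwrite("pics/w1.png",im);np.save("w1.npy",[s["tool_pos"],s["tcp_rot"]])
print(s["time"],s["tool_pos"],s["tcp_rot"],s["joint_pos"].round(1))
cv2.imwrite("pics/w1b.png",cv2.resize(im,(800,600),interpolation=cv2.INTER_CUBIC))
for n,p in dict(fl=(531,23,64),piv=(507,106,122),gb=(436,50,113),knob=(400,19,142)).items(): print(n,wproj(p,s)/.64)
```

```text
3.1 [424.01352641  22.67444922 287.75284141] [-178.0195933     1.31332903   85.77578917] [ -2.8 -19.2 104.3  -1.3  96.9   1.3]
fl [542.04182909 233.51286764]
piv [526.90341224 131.0898127 ]
gb [424.92759342 216.88069551]
knob [372.91556985 275.44019196]
```

View pics/w1b.png

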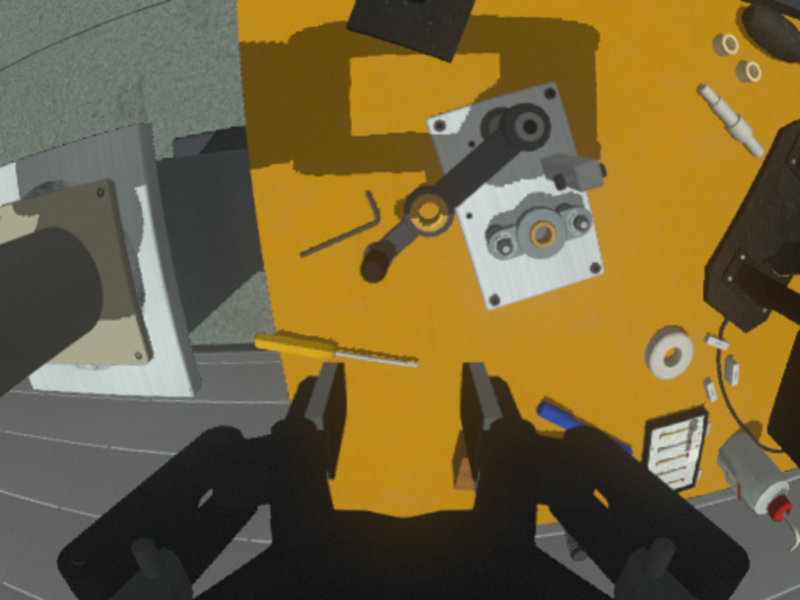

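The wrist picture is sharp (scaled px): pivot screw (530,125), arm bush (429,211), knob top (375,266), flange bush (543,233), stop block (575,172). All are close to the predictions from the top view.

Run:
```python
from h import *
im=cv2.imread("pics/w1.png");a=np.load("w1.npy");s=dict(tool_pos=a[0],tcp_rot=a[1])
hsv=cv2.cvtColor(im,cv2.COLOR_BGR2HSV)
def blob(c,r,lo,hi):
    m=cv2.inRange(hsv,np.array(lo),np.array(hi));k=np.zeros_like(m);cv2.circle(k,c,r,255,-1);m&=k
    cs=max(cv2.findContours(m,cv2.RETR_EXTERNAL,cv2.CHAIN_APPROX_NONE)[0],key=cv2.contourArea)
    return cv2.minEnclosingCircle(cs)
print("hsv", [hsv[int(v*.64),int(u*.64)] for u,v in((440,222),(543,245),(375,266),(300,290))])
pts={}
for n,c,z,r,lo,hi in[("fl",(347,149),64,14,(8,90,60),(30,255,255)),("gb",(274,135),113,15,(8,90,60),(30,255,255)),("knob",(240,170),142,12,(0,0,0),(180,255,45))]:
    (u,v),rad=blob(c,r,lo,hi);p=atz(wray(u,v,s),z);pts[n]=p;print(n,u/.64,v/.64,rad/.64,p.round(1))
pts["piv"]=atz(wray(530*.64,125*.64,s),122);print(pts["piv"])
for n,u,v,z in(("fl",543,233,64),("gb",429,211,113),("knob",375,266,142)):print(n,atz(wray(u*.64,v*.64,s),z).round(1))
```

```text
hsv [array([ 22, 166, 208], dtype=uint8), array([ 20, 145, 156], dtype=uint8), array([ 17, 117,  63], dtype=uint8), array([ 21, 221, 190], dtype=uint8)]
fl 542.1875 233.59375 12.813609838485718 [531.1  22.9  64. ]
gb 428.3043384552002 211.9537353515625 19.816027581691742 [438.5  53.3 113. ]Traceback (most recent call last):
  File "<stdin>", line 11, in <module>
  File "<stdin>", line 6, in blob
ValueError: max() iterable argument is empty
```

Run:
```python
from h import *
a=np.load("w1.npy");s=dict(tool_pos=a[0],tcp_rot=a[1])
P=atz(wray(530*.64,125*.64,s),122);F=np.array([531.1,22.9]);G=np.array([438.5,53.3]);K=atz(wray(375*.64,266*.64,s),142)
for n,q in(("F",F),("G",G),("K",K)):
    d=q[:2]-P[:2];print(n,q,np.hypot(*d),np.degrees(np.arctan2(d[1],d[0])))
print(P,"top piv",atz(ray("top",198.4,217.4),122),"top knob",atz(ray("top",230.2,259.4),142), "top gb",atz(ray("top",219,244.8),113))
# pin
t=two(ray("top",339.4,195.6),ray("scene",255+193/5,105+88/5));print("pin top",t, atz(ray("top",339.4,195.6),160))
print("purple",two(ray("top",302+312/5,180+158/5),ray("scene",255+302/5,105+50/5)))
print("plugs",atz(ray("top",302+140/5,180+180/5),103),atz(ray("top",302+122/5,180+258/5),103))
```

```text
F [531.1  22.9] 89.83587690545102 -75.96420436480258
G [438.5  53.3] 90.7489382115695 -141.28894393014411
K [401.94525681  25.24844574 142.        ] 136.8196669314728 -141.69606924206263
[509.31228065 110.05377252 122.        ] top piv [507.44233386 107.50380455 122.        ] top knob [400.08302344  19.54005779 142.        ] top gb [437.09479003  51.42803295 113.        ]
pin top (array([ 566.40598799, -257.72084931,  159.24539366]), np.float64(1.1989765266668373)) [ 566.86253271 -257.40180892  160.        ]
purple (array([ 526.41544709, -322.40922987,  154.80588143]), np.float64(1.917246394186986))
plugs [ 520.39528458 -245.61911299  103.        ] [ 478.01508304 -235.05873904  103.        ]
```

```bash
cat >> h.py <<'E'
def go(pos,yaw):
    s=sense();R=Ro.from_euler("xyz",s["tcp_rot"],degrees=True);T=Ro.from_euler("xyz",[180,0,yaw],degrees=True)
    print("t",s["time"],s["tool_pos"].round(1),s["tcp_rot"].round(2),"F",s["ft_force"].round(1),"gap",round(s["finger_gap"],1))
    print("shift now-frame",R.inv().apply(np.array(pos)-s["tool_pos"]).round(1),"after turn",T.inv().apply(np.array(pos)-s["tool_pos"]).round(1),"rot",(R.inv()*T).as_rotvec().round(3))
E
python3 -c "
from h import *
go([399.7,22.9,160],38.5)"
```

```text
t 3.15 [424.   22.7 287.7] [-178.      1.3    86.06] F [ 0.4  0.2 -1.1] gap 40.2
shift now-frame [  1.5 -19.8 128.5] after turn [-18.9 -15.3 127.7] rot [-0.023  0.036  0.83 ]
```

Call:
servo_tool:
  motion:
    - [40, 0.5, -7, 40, 0, 0, 0]
    - [40, 0.5, -7, 40, 0, 0, 0]
    - [40, 0.5, -6, 20, 0, 0, 0]
    - [40, 0, 0, 0, -0.004, 0.006, 0.139]
    - [40, 0, 0, 0, -0.004, 0.006, 0.139]
    - [40, 0, 0, 0, -0.004, 0.006, 0.139]
    - [40, 0, 0, 0, -0.004, 0.006, 0.139]
    - [40, 0, 0, 0, -0.004, 0.006, 0.139]
    - [40, 0, 0, 0, -0.004, 0.006, 0.139]
    - [40, 0, 0, 0, 0, 0, 0]

```text
time: 4.15
tool_pos: [397.4, 26.3, 182.2]
tcp_rot: [-179.9, -0.0, 39.4]
ft_force: [-0.6, -1.0, -0.9]
finger_gap: 40.0
```

```bash
python3 -c "
from h import *
go([399.7,22.9,122],38.5)"
```

```text
t 4.15 [397.4  26.3 182.2] [-1.7985e+02 -4.0000e-02  3.9380e+01] F [-0.6 -1.  -0.9] gap 40.0
shift now-frame [-0.4  4.2 60.2] after turn [-0.3  4.  60.2] rot [-0.003 -0.001  0.015]
```

Call:
servo_tool:
  motion:
    - [40, 0, 4, 0, 0, 0, 0.015]
    - [40, 0, 0, 15, 0, 0, 0]
    - [40, 0, 0, 15, 0, 0, 0]
    - [40, 0, 0, 15, 0, 0, 0]
    - [40, 0, 0, 15, 0, 0, 0]
    - [40, 0, 0, 0, 0, 0, 0]

```text
time: 4.75
tool_pos: [401.4, 22.8, 121.1]
tcp_rot: [-179.9, -0.1, 40.4]
ft_force: [-1.1, -0.2, 0.2]
finger_gap: 39.8
```

Run:
```python
from h import *
go([399.7,22.9,122],38.5)
im=snapshot("wrist");cv2.imwrite("pics/w2.png",im[60:300,150:400])
cv2.imwrite("pics/w2b.png",cv2.resize(im[60:320,130:390],(600,600),interpolation=cv2.INTER_CUBIC))
```

```text
t 4.75 [401.4  22.8 121.1] [-1.7994e+02 -1.0000e-01  4.0370e+01] F [-1.1 -0.2  0.2] gap 39.8
shift now-frame [-1.2 -1.2 -0.9] after turn [-1.3 -1.2 -0.9] rot [-0.001 -0.002  0.033]
```

View pics/w2b.png

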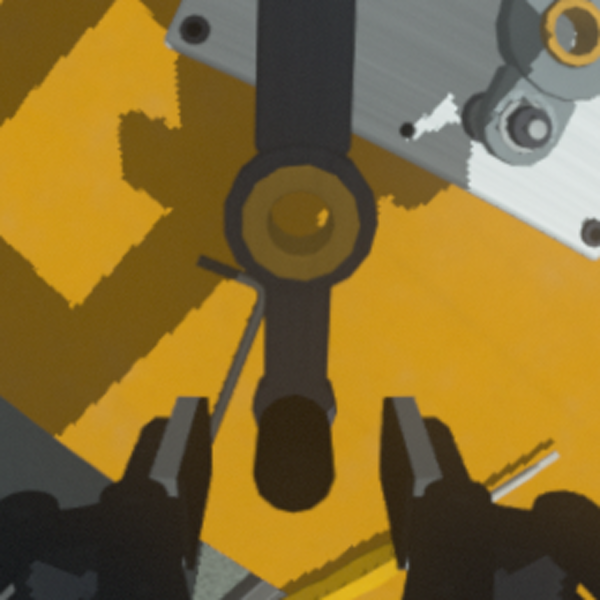

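The knob is centred between the pads (293,455 in the crop). I'll pinch it and swing it rigidly about the pivot.

Call:
servo_tool:
  motion:
    - [14, 0, 0, 0, 0, 0, 0]
    - [14, 0, 0, 0, 0, 0, 0]
    - [14, 0, 0, 0, 0, 0, 0]
    - [14, 0.7, 14, 0, 0, 0, -0.1]
    - [14, 0.7, 14, 0, 0, 0, -0.1]
    - [14, 0.7, 14, 0, 0, 0, -0.1]
    - [14, 0.7, 14, 0, 0, 0, -0.1]
    - [14, 0.7, 14, 0, 0, 0, -0.1]
    - [14, 0, 0, 0, 0, 0, 0]
  force: 25

```text
time: 5.7
tool_pos: [459.7, -18.6, 123.6]
tcp_rot: [-179.9, -0.0, 70.5]
ft_force: [2.0, 3.2, -2.6]
finger_gap: 16.3
```

```bash
python3 -c "
from h import *
s=sense();d=s['tool_pos'][:2]-[509.3,110.05];print(np.hypot(*d),np.degrees(np.arctan2(d[1],d[0])))
go([543.2,-25.8,122],104)"
```

```text
137.85634142617528 -111.0771246140405
t 5.7 [459.7 -18.6 123.6] [-1.7993e+02 -4.0000e-02  7.0510e+01] F [ 2.   3.2 -2.6] gap 16.3
shift now-frame [21.1 81.1  1.5] after turn [-27.2  79.3   1.6] rot [-0.001 -0.001 -0.585]
```

Call:
servo_tool:
  motion:
    - [14, 0.7, 14, 0, 0, 0, -0.1]
    - [14, 0.7, 14, 0, 0, 0, -0.1]
    - [14, 0.7, 14, 0, 0, 0, -0.1]
    - [14, 0.7, 14, 0, 0, 0, -0.1]
    - [14, 0.5, 10, 0, 0, 0, -0.075]
    - [14, 0.3, 5, 0, 0, 0, -0.04]
    - [14, 0.3, 4, 0, 0, 0, -0.03]
    - [14, 0, 0, 0, 0, 0, 0]

```text
time: 6.5
tool_pos: [532.2, -25.4, 123.6]
tcp_rot: [-179.6, 0.2, 101.8]
ft_force: [1.7, -2.0, -5.0]
finger_gap: 16.5
```

```bash
python3 -c "
from h import *
s=sense();d=s['tool_pos'][:2]-[509.3,110.05];print(np.hypot(*d),np.degrees(np.arctan2(d[1],d[0])))
go([543.2,-25.8,122],104)"
```

```text
137.37160971662598 -80.39690885745857
t 6.5 [532.2 -25.4 123.6] [-179.61    0.18  101.84] F [ 1.7 -2.  -5. ] gap 16.5
shift now-frame [-2.6 10.7  1.5] after turn [-3.  10.6  1.6] rot [-0.007  0.003 -0.038]
```

Call:
servo_tool:
  motion:
    - [14, 0, 4, 0, 0, 0, -0.02]
    - [14, 0, 4, 0, 0, 0, -0.02]
    - [14, 0, 4, 0, 0, 0, 0]
    - [14, 0, 3, 0, 0, 0, 0]
    - [14, 0, 3, 0, 0, 0, 0]

```text
time: 7.0
tool_pos: [543.2, -23.1, 123.3]
tcp_rot: [-178.6, 0.2, 104.1]
ft_force: [-20.8, -7.4, 10.9]
finger_gap: 16.5
```

Call:
servo_tool:
  motion:
    - [14, 0, 4, 0, 0, 0, 0]
    - [14, 0, 4, 0, 0, 0, 0]
    - [14, 0, 4, 0, 0, 0, 0]
    - [14, 0, 0, 0, 0, 0, 0]

```text
time: 7.4
tool_pos: [542.5, -23.4, 123.4]
tcp_rot: [-176.8, 0.0, 103.9]
ft_force: [2.3, -2.4, -5.6]
finger_gap: 16.4
```

```bash
python3 -c "
from h import *
s=sense();d=s['tool_pos'][:2]-[509.3,110.05];print(np.hypot(*d),np.degrees(np.arctan2(d[1],d[0])))
go([543.2,-25.8,122],104)"
```

```text
137.48336226045112 -76.03290609629602
t 7.4 [542.5 -23.4 123.4] [-1.7684e+02  5.0000e-02  1.0387e+02] F [ 2.3 -2.4 -5.6] gap 16.4
shift now-frame [-2.5  0.2  1.4] after turn [-2.5  0.1  1.4] rot [-0.055  0.001 -0.002]
```

Call:
servo_tool:
  motion:
    - [45, 0, 0, 0, 0, 0, 0]
    - [45, 0, 0, 0, 0, 0, 0]
    - [45, 0, 0, 0, 0, 0, 0]
    - [45, 0, 0, -15, -0.027, 0, 0]
    - [45, 0, 0, -20, -0.027, 0, 0]
    - [45, 0, 0, -40, 0, 0, 0]
    - [45, 0, 0, -50, 0, 0, 0]
    - [45, 0, 0, -50, 0, 0, 0]
    - [45, 0, 0, 0, 0, 0, 0]

```text
time: 8.3
tool_pos: [544.8, -19.8, 305.7]
tcp_rot: [179.7, -0.1, 103.9]
ft_force: [0.7, -0.2, 0.9]
finger_gap: 44.8
```

Run:
```python
from h import *
s=sense();im=snapshot("wrist");cv2.imwrite("pics/w3.png",im);np.save("w3.npy",[s["tool_pos"],s["tcp_rot"]])
go([566.4,-257.7,220],104)
a=wproj([531.1,22.9,113],s);b=wproj([509.3,110.05,122],s);k=wproj([543.2,-25.8,142],s);print(a,b,k)
x0,y0=int(a[0])-110,max(0,int(a[1])-85)
cv2.imwrite("pics/w3b.png",cv2.resize(im[y0:y0+170,x0:x0+220],None,fx=3.5,fy=3.5,interpolation=cv2.INTER_CUBIC));print(x0,y0)
```

```text
t 8.35 [543.9 -19.7 302.1] [179.88  -0.24 103.93] F [ 0.1  0.9 -0.2] gap 45.3
shift now-frame [-236.8  -35.6   81. ] after turn [-236.4  -35.7   82.1] rot [ 0.002 -0.004 -0.001]
[253.31834111 125.53737024] [252.95519698  45.2507718 ] [253.26509116 175.13986244]
143 40
```

View pics/w3b.png

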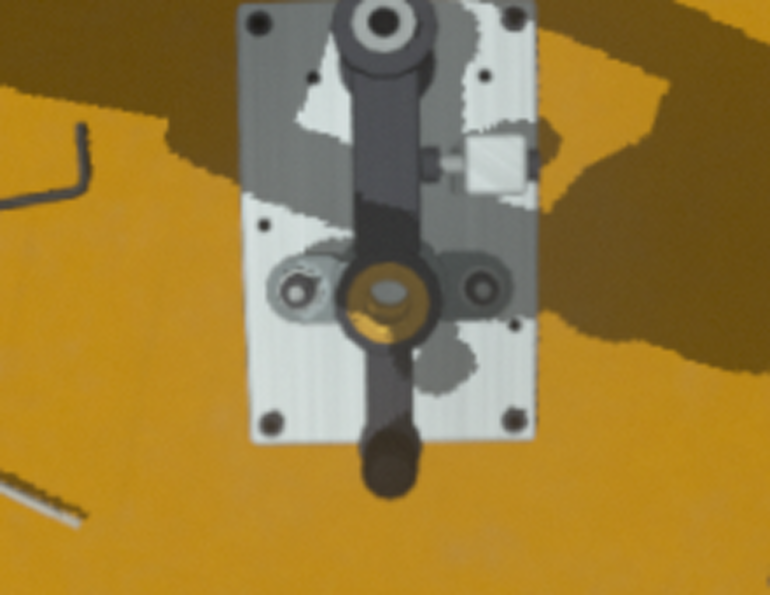

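The arm is home against the stop screw. The arm bush is at px (253.9,126), within 0.6 px of the prediction. Next is the long pin.

Call:
servo_tool:
  motion:
    - [45, -40, -6, 0, 0, 0, 0]
    - [45, -40, -6, 0, 0, 0, 0]
    - [45, -40, -6, 0, 0, 0, 0]
    - [45, -40, -6, 0, 0, 0, 0]
    - [45, -40, -6, 0, 0, 0, 0]
    - [45, -20, -5, 0, 0, 0, 0]
    - [45, 0, 0, 0, 0, 0, 0]

```text
time: 9.05
tool_pos: [564.1, -246.0, 293.6]
tcp_rot: [180.0, -0.6, 104.3]
ft_force: [0.4, 0.6, -0.6]
finger_gap: 45.0
```

Run:
```python
from h import *
s=sense();im=snapshot("wrist");cv2.imwrite("pics/w4.png",im);np.save("w4.npy",[s["tool_pos"],s["tcp_rot"]])
go([566.4,-257.7,200],104);print(s["joint_pos"].round(1))
a=wproj([566.4,-257.7,163],s);print(a,wproj([566.4,-257.7,50],s))
x0,y0=max(0,int(a[0])-90),max(0,int(a[1])-90);print(x0,y0)
cv2.imwrite("pics/w4b.png",cv2.resize(im[y0:y0+180,x0:x0+180],(600,600),interpolation=cv2.INTER_CUBIC))
```

```text
t 9.1 [ 564.1 -244.7  293.4] [179.97  -0.61 104.32] F [-0.9  1.  -0.4] gap 44.9
shift now-frame [-14.1  -1.1  93.2] after turn [-13.1  -0.9  93.4] rot [ 0.001 -0.011  0.006]
[-28.6   9.2  76.9   0.4  94.2 -42.8]
[256.13446448 191.52988613] [256.53146243 165.25198655]
166 101
```

View pics/w4b.png

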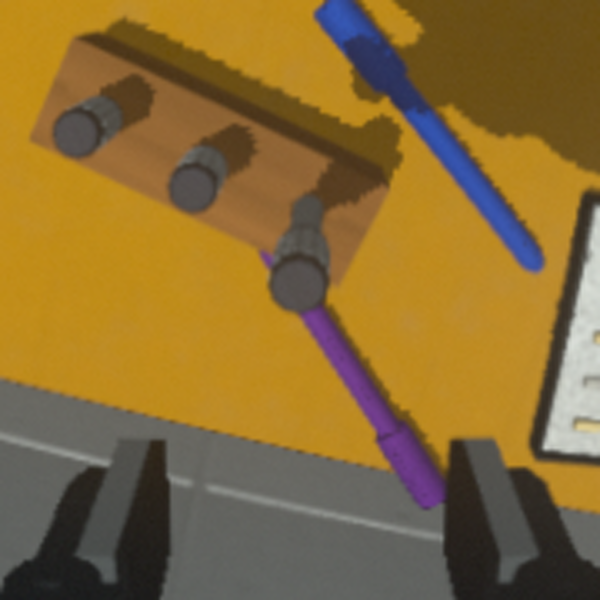

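Run:
```python
from h import *
a=np.load("w4.npy");s=dict(tool_pos=a[0],tcp_rot=a[1])
W=lambda x,y:wray(166+x*.3,101+y*.3,s)
print("pin",atz(W(298,284),163),two(W(298,284),ray("top",339.4,195.6)))
print("plugs",atz(W(195,190),103),atz(W(78,133),103))
print("purple on z=8: tip,handle",atz(W(265,255),8),atz(W(430,500),9)," blue",atz(W(335,10),9),atz(W(537,262),6))
S=snapshot("scene");T=snapshot("top");cv2.imwrite("pics/s5.png",S);cv2.imwrite("pics/t5.png",T)
out=np.zeros((600,800,3),np.uint8);out[:,:400]=cv2.resize(S[90:240,235:335],(400,600),interpolation=cv2.INTER_CUBIC);out[:,400:]=cv2.resize(T[140:290,290:390],(400,600),interpolation=cv2.INTER_CUBIC)
cv2.imwrite("pics/d.png",out)
```

```text
pin [ 564.38785907 -252.62680898  163.        ] (array([ 564.60647559, -252.99147881,  168.7762953 ]), np.float64(4.172529993405324))
plugs [ 525.69971944 -246.41798559  103.        ] [ 481.42798933 -236.3606439   103.        ]
purple on z=8: tip,handle [ 557.2404621  -289.46967997    8.        ] [ 665.61094561 -391.26977286    9.        ]  blue [ 560.22762079 -176.19994459    9.        ] [ 679.12677865 -262.21980512    6.        ]
```

View pics/d.png

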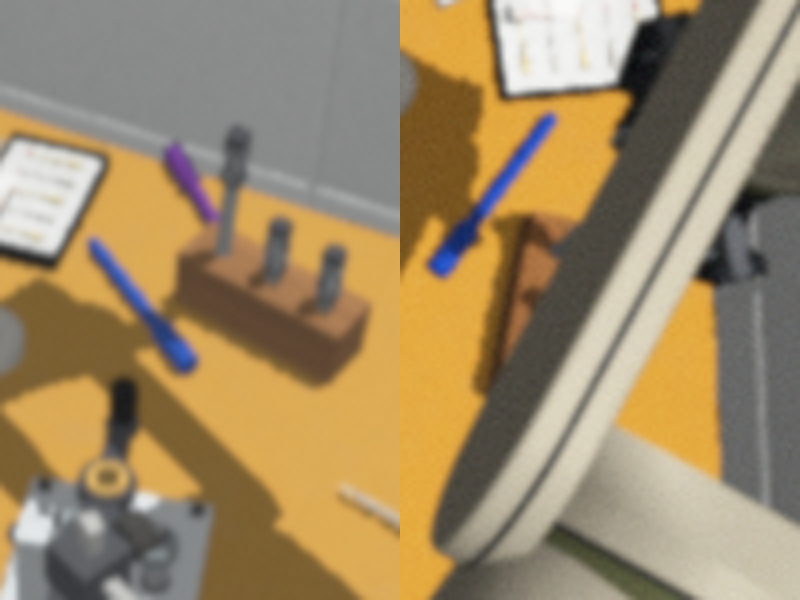

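Both look-alikes toppled over without being touched and now lie clear on the bench: blue (140,305 left half), purple (190,185). The tall grey pin in the stand at (235,190) is the long pin, and the shorter plugs (278,250) and (332,277) stay put. I'll descend for a closer look.

Call:
servo_tool:
  motion:
    - [45, -6, 0, 45, 0, -0.005, 0]
    - [45, -6, 0, 45, 0, -0.005, 0]
    - [45, 0, 0, 0, 0, 0, 0]

```text
time: 9.5
tool_pos: [570.0, -249.6, 204.9]
tcp_rot: [179.6, 0.1, 104.7]
ft_force: [-0.7, 0.3, -1.6]
finger_gap: 44.8
```

Run:
```python
from h import *
s=sense();im=snapshot("wrist");cv2.imwrite("pics/w6.png",im);np.save("w6.npy",[s["tool_pos"],s["tcp_rot"]])
go([566,-255.5,123],104)
a=wproj([566,-255.5,163],s);print(a)
cv2.imwrite("pics/w6b.png",cv2.resize(im[160:340,170:350],(600,600),interpolation=cv2.INTER_CUBIC))
```

```text
t 9.55 [ 571.3 -249.9  208.7] [179.44   0.29 104.76] F [-0.4  1.4  0.4] gap 44.7
shift now-frame [-3.6 -7.4 85.7] after turn [-4.1 -6.5 85.7] rot [0.01  0.005 0.013]
[248.22907287 221.13000535]
```

View pics/w6b.png

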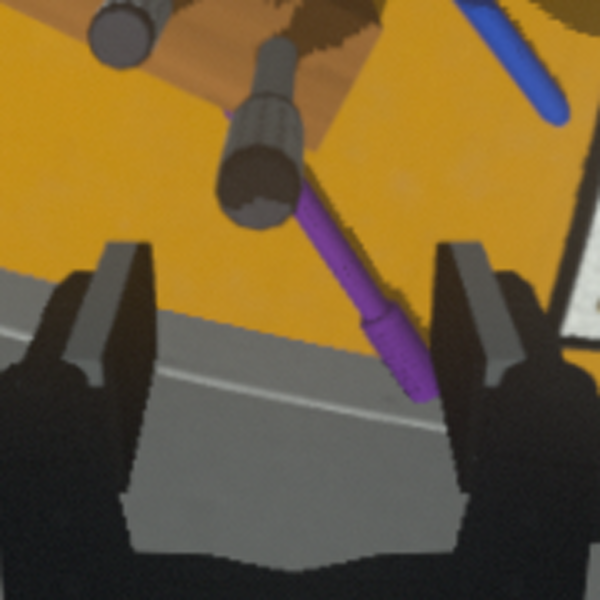

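Run:
```python
from h import *
a=np.load("w6.npy");s=dict(tool_pos=a[0],tcp_rot=a[1])
p=atz(wray(247.7,216.1,s),163);print(p)
go([p[0],p[1],123],104)
```

```text
[ 564.74447794 -251.95678607  163.        ]
t 9.55 [ 571.3 -249.9  208.7] [179.44   0.29 104.76] F [-0.4  1.4  0.4] gap 44.7
shift now-frame [ 0.1 -7.7 85.6] after turn [-0.4 -6.9 85.7] rot [0.01  0.005 0.013]
```

Call:
servo_tool:
  motion:
    - [45, -1.5, -7.5, 0, 0.01, 0.005, 0.01]
    - [45, 0, 0, 30, 0, 0, 0]
    - [45, 0, 0, 30, 0, 0, 0]
    - [45, 0, 0, 20, 0, 0, 0]
    - [45, 0, 0, 5, 0, 0, 0]
    - [45, 0, 0, 0, 0, 0, 0]

```text
time: 10.15
tool_pos: [572.3, -254.6, 141.8]
tcp_rot: [179.1, 0.8, 104.3]
ft_force: [-0.0, 0.2, 1.0]
finger_gap: 44.9
```

```bash
python3 -c "
from h import *
go([564.7,-253.5,123],104)"
```

```text
t 10.15 [ 572.3 -254.6  141.8] [179.11   0.84 104.29] F [-0.   0.2  1. ] gap 44.9
shift now-frame [ 3.2 -7.4 18.6] after turn [ 2.9 -7.1 18.8] rot [0.016 0.015 0.005]
```

Call:
servo_tool:
  motion:
    - [45, 1.5, -4, 0, 0.016, 0.015, 0.005]
    - [45, 1, -3.5, 10, 0, 0, 0]
    - [45, 0, 0, 10, 0, 0, 0]
    - [45, 0, 0, 0, 0, 0, 0]

```text
time: 10.55
tool_pos: [566.9, -255.6, 127.3]
tcp_rot: [179.7, 0.3, 104.0]
ft_force: [-0.3, -0.4, -0.1]
finger_gap: 44.9
```

```bash
python3 -c "
from h import *
go([564.7,-253.5,123],104)"
```

```text
t 10.55 [ 566.9 -255.6  127.3] [179.73   0.25 103.98] F [-0.3 -0.4 -0.1] gap 44.9
shift now-frame [ 2.6 -1.7  4.3] after turn [ 2.6 -1.6  4.3] rot [ 0.005  0.004 -0.   ]
```

Call:
servo_tool:
  motion:
    - [45, 2.5, -1.5, 4, 0.005, 0.004, 0]
    - [45, 0, 0, 0, 0, 0, 0]
    - [8, 0, 0, 0, 0, 0, 0]
    - [8, 0, 0, 0, 0, 0, 0]
    - [8, 0, 0, 0, 0, 0, 0]
    - [8, 0, 0, 0, 0, 0, 0]
  force: 40

```text
time: 11.15
tool_pos: [565.2, -253.1, 122.8]
tcp_rot: [180.0, -0.0, 104.0]
ft_force: [0.9, 0.0, -2.2]
finger_gap: 16.7
```

Run:
```python
from h import *
s=sense();im=snapshot("wrist");cv2.imwrite("pics/w7.png",im)
go([565,-253.5,223],104)
T=snapshot("scene");cv2.imwrite("pics/s7.png",T)
out=np.zeros((600,800,3),np.uint8);out[:,:400]=cv2.resize(im[120:330,187:327],(400,600),interpolation=cv2.INTER_CUBIC);out[:,400:]=cv2.resize(T[90:240,235:335],(400,600),interpolation=cv2.INTER_CUBIC)
cv2.imwrite("pics/e.png",out)
```

```text
t 11.2 [ 565.1 -253.1  122.8] [ 1.7999e+02 -1.0000e-02  1.0398e+02] F [ 2.1  0.5 -0.8] gap 16.8
shift now-frame [  -0.3   -0.2 -100.2] after turn [  -0.3   -0.2 -100.2] rot [ 0. -0. -0.]
```

View pics/e.png

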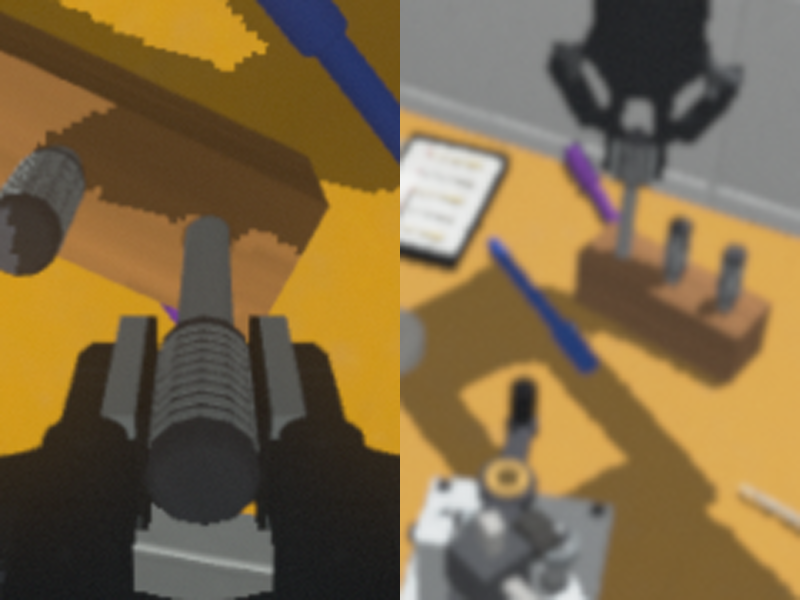

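Pin gripped (gap 16.7, as with the 18 mm knob); the handle is square between the pads at (204,400). Now I'll lift it.

Call:
servo_tool:
  motion:
    - [8, 0, 0, -8, 0, 0, 0]
    - [8, 0, 0, -12, 0, 0, 0]
    - [8, 0, 0, -12, 0, 0, 0]
    - [8, 0, 0, -12, 0, 0, 0]
    - [8, 0, 0, -25, 0, 0, 0]
    - [8, 0, 0, -35, 0, 0, 0]
    - [8, 0, 0, -35, 0, 0, 0]
    - [8, 0, 0, -25, 0, 0, 0]
    - [8, 0, 0, 0, 0, 0, 0]

```text
time: 12.15
tool_pos: [562.6, -253.0, 300.2]
tcp_rot: [-179.9, 0.0, 103.9]
ft_force: [0.8, -0.6, -0.4]
finger_gap: 17.2
```

Run:
```python
from h import *
s0=dict(tool_pos=np.array([565.1,-253.1,122.8]),tcp_rot=np.array([180,0,104.]))
p=atz(wray(258.4,284.5,s0),163);R=Ro.from_euler("xyz",s0["tcp_rot"],degrees=True)
print("handle top",p,"in tool",R.inv().apply(p-s0["tool_pos"]))
s=sense();go([531,22.5,280],104)
im=snapshot("wrist");cv2.imwrite("pics/w8.png",im)
```

```text
handle top [ 565.49984856 -250.03618793  163.        ] in tool [  2.87607164   1.12917458 -40.2       ]
t 12.15 [ 562.6 -253.   300.2] [-1.7987e+02  1.0000e-02  1.0394e+02] F [ 0.8 -0.6 -0.4] gap 17.2
shift now-frame [275.   35.8  20.1] after turn [275.   36.   20.2] rot [-0.002  0.    -0.001]
```

Call:
servo_tool:
  motion:
    - [8, 40, 5, 0, 0, 0, 0]
    - [8, 40, 5, 0, 0, 0, 0]
    - [8, 40, 5, 0, 0, 0, 0]
    - [8, 40, 5, 0, 0, 0, 0]
    - [8, 40, 5, 0, 0, 0, 0]
    - [8, 40, 5, 0, 0, 0, 0]
    - [8, 20, 4, 0, 0, 0, 0]
    - [8, 0, 0, 0, 0, 0, 0]
    - [8, 0, 0, 0, 0, 0, 0]

```text
time: 13.1
tool_pos: [522.7, 16.8, 281.6]
tcp_rot: [-178.4, -0.6, 103.7]
ft_force: [-0.3, -1.2, -1.1]
finger_gap: 17.0
```

```bash
python3 -c "
from h import *
go([531,22.5,243],104)"
```

```text
t 13.1 [522.7  16.8 281.6] [-178.41   -0.63  103.75] F [-0.3 -1.2 -1.1] gap 17.0
shift now-frame [ 3.2 10.5 38.3] after turn [ 3.6  9.4 38.6] rot [-0.028 -0.011 -0.004]
```

Call:
servo_tool:
  motion:
    - [8, 2, 5, 0, -0.014, -0.006, -0.002]
    - [8, 1.5, 4.5, 5, -0.014, -0.005, -0.002]
    - [8, 0, 0, 15, 0, 0, 0]
    - [8, 0, 0, 15, 0, 0, 0]
    - [8, 0, 0, 0, 0, 0, 0]
    - [8, 0, 0, 0, 0, 0, 0]

```text
time: 13.7
tool_pos: [530.9, 18.6, 240.1]
tcp_rot: [-179.9, 0.1, 103.7]
ft_force: [0.3, -0.4, -2.3]
finger_gap: 17.2
```

Run:
```python
from h import *
go([531,22.5,243],104)
s=sense();im=snapshot("wrist");cv2.imwrite("pics/w9.png",im);np.save("w9.npy",[s["tool_pos"],s["tcp_rot"]])
S=snapshot("scene");cv2.imwrite("pics/s9.png",S)
out=np.zeros((600,800,3),np.uint8)
out[:,:400]=cv2.resize(im[90:240,207:307],(400,600),interpolation=cv2.INTER_CUBIC)
q=proj("scene",[531,22.5,113]).astype(int);print(q)
out[:,400:]=cv2.resize(S[q[1]-100:q[1]+50,q[0]-50:q[0]+50],(400,600),interpolation=cv2.INTER_CUBIC)
cv2.imwrite("pics/f.png",out)
```

```text
t 13.7 [530.9  18.6 240.1] [-1.7989e+02  5.0000e-02  1.0369e+02] F [ 0.3 -0.4 -2.3] gap 17.2
shift now-frame [ 3.8  1.  -3. ] after turn [ 3.8  1.1 -2.9] rot [-0.002  0.001 -0.005]
[260 208]
```

View pics/f.png

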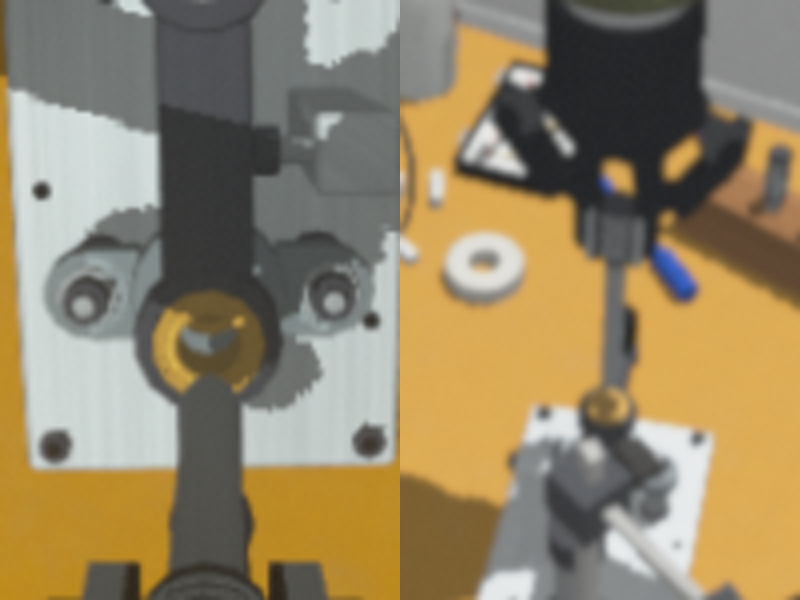

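The left crop shows the nose tip centre at about (209,384) and the ring centre at (207,344). I'll convert these to a shift.

Run:
```python
from h import *
a=np.load("w9.npy");s=dict(tool_pos=a[0],tcp_rot=a[1]);R=Ro.from_euler("xyz",a[1],degrees=True)
n=atz(wray(207+209/4,90+384/4,s),125.3);b=atz(wray(207+207/4,90+344/4,s),113);print(n,b,R.inv().apply(b-n),"nose in tool",R.inv().apply(n-a[0]))
```

```text
[533.40578701  16.47221401 125.3       ] [531.55680034  22.1830014  113.        ] [ 5.99754291 -0.42245986 12.29523692] nose in tool [ -2.54779835   2.17582261 114.75038811]
```

Call:
servo_tool:
  motion:
    - [8, 2, -0.3, 0, 0, 0.01, 0]
    - [8, 1.7, -0.1, 0, 0, 0.01, 0]
    - [8, 0, 0, 0, 0, 0, 0]
    - [8, 0, 0, 0, 0, 0, 0]

```text
time: 14.2
tool_pos: [530.7, 22.3, 242.6]
tcp_rot: [179.9, -1.1, 103.7]
ft_force: [0.3, 0.1, -2.2]
finger_gap: 17.3
```

Run:
```python
from h import *
a=np.load("w9.npy");R=Ro.from_euler("xyz",a[1],degrees=True)
s=sense();R2=Ro.from_euler("xyz",s["tcp_rot"],degrees=True)
n=s["tool_pos"]+R2.apply([-2.55,2.18,114.75]);print("nose",n,"need tool shift",R2.inv().apply([531.56,22.18,113]-n));go([534,22,240],104)
im=snapshot("wrist");cv2.imwrite("pics/w10.png",im)
g=cv2.cvtColor(im[160:215,230:290],cv2.COLOR_BGR2GRAY);print(g[10:40:3,14:46:2])
```

```text
nose [533.0464931   22.63884039 127.78661163] need tool shift [-0.38950067 -1.57772477 14.7791459 ]
t 14.2 [530.7  22.3 242.6] [179.9   -1.15 103.69] F [ 0.3  0.1 -2.2] gap 17.3
shift now-frame [-1.2  3.1  2.5] after turn [-1.1  3.1  2.6] rot [ 0.002 -0.02  -0.005]
[[ 75  78  81  68  88  90  91  88  88  84  75  61  57  56  54  71]
 [ 83  89 141 156 155 143 128 124  89  87  88  88  75  56  55  61]
 [ 82 141 155 159 135  93  86  81  84  88  87  88  89  74  54  55]
 [111 158 154 125 130 119 116  91  85  83  81  87  88  84  58  56]
 [115 156 154 101  85 126 133 116  82  79  79  85  88  88  74  75]
 [112 156 154 130  77  79  81  83  81  81  79  93 140 138  82  77]
 [ 84 125 144 155 131  86  82  82  83  82  83 145 150 106  78  88]
 [ 95  86 127 152 124  85  81  82  81  82  81 129  89  82  91 113]
 [210 144  87  86  92  81  83  82  82  81  81  78  82 103 112 112]
 [212 214 203 123  84  82  81  82  84  82  82 129 173 136 121 162]]
```

Call:
servo_tool:
  motion:
    - [8, 0, -1.3, 0, 0, 0, 0]
    - [8, 0, 0, 5, 0, 0, 0]
    - [8, 0, 0, 5, 0, 0, 0]
    - [8, 0, 0, 5, 0, 0, 0]
    - [8, 0, 0, 4, 0, 0, 0]
    - [8, 0, 0, 0, 0, 0, 0]

```text
time: 14.85
tool_pos: [529.0, 22.5, 221.4]
tcp_rot: [179.9, -1.1, 103.7]
ft_force: [0.3, -0.1, -1.8]
finger_gap: 17.1
```

```bash
cat >> h.py <<'E'
def chk():
    s=sense();R2=Ro.from_euler("xyz",s["tcp_rot"],degrees=True)
    n=s["tool_pos"]+R2.apply([-2.55,2.18,114.75]);print("t",s["time"],"nose",n.round(1),"need",R2.inv().apply([531.56,22.18,113]-n).round(2),"F",s["ft_force"].round(1),"M",s["wrist_torque"].round(2),s["tcp_rot"].round(2),"rot",(R2.inv()*Ro.from_euler("xyz",[180,0,104],degrees=True)).as_rotvec().round(3),"gap",s["finger_gap"])
E
python3 -c "
from h import *
chk()"
```

```text
t 14.85 nose [531.3  22.8 106.6] need [-0.54  0.13 -6.36] F [ 0.3 -0.1 -1.8] M [-0.05  0.08  0.03] [179.94  -1.14 103.7 ] rot [ 0.001 -0.02  -0.005] gap 17.11419422192806
```

Call:
servo_tool:
  motion:
    - [8, -0.4, 0, 5, 0, 0, 0]
    - [8, 0, 0, 5, 0, 0, 0]
    - [8, 0, 0, 5, 0, 0, 0]
    - [8, 0, 0, 5, 0, 0, 0]
    - [8, 0, 0, 0, 0, 0, 0]

```text
time: 15.35
tool_pos: [528.8, 22.5, 199.2]
tcp_rot: [180.0, -1.2, 103.7]
ft_force: [-0.3, 0.1, -1.9]
finger_gap: 17.0
```

```bash
python3 -c "
from h import *
chk()"
```

```text
t 15.35 nose [531.   22.8  84.5] need [ -0.17   0.37 -28.54] F [-0.3  0.1 -1.9] M [0.04 0.03 0.04] [179.97  -1.15 103.71] rot [ 0.001 -0.02  -0.005] gap 17.006153266048532
```

Call:
servo_tool:
  motion:
    - [8, 0, 0.3, 5, 0, 0, 0]
    - [8, 0, 0, 5, 0, 0, 0]
    - [8, 0, 0, 5, 0, 0, 0]
    - [8, 0, 0, 4, 0, 0, 0]
    - [8, 0, 0, 4, 0, 0, 0]
    - [8, 0, 0, 0, 0, 0, 0]

```text
time: 15.95
tool_pos: [529.0, 23.1, 174.1]
tcp_rot: [180.0, -1.2, 103.7]
ft_force: [-0.5, 0.0, -2.0]
finger_gap: 17.0
```

```bash
python3 -c "
from h import *
chk()"
```

```text
t 15.95 nose [531.3  23.4  59.4] need [-1.700e-01  2.000e-02 -5.365e+01] F [-0.5  0.  -2. ] M [-0.02  0.05 -0.03] [179.97  -1.15 103.7 ] rot [ 0.001 -0.02  -0.005] gap 17.032243153833942
```

Call:
servo_tool:
  motion:
    - [8, 0, 0, 5, 0, 0, 0]
    - [8, 0, 0, 5, 0, 0, 0]
    - [8, 0, 0, 5, 0, 0, 0]
    - [8, 0, 0, 5, 0, 0, 0]
    - [8, 0, 0, 3, 0, 0, 0]
    - [8, 0, 0, 0, 0, 0, 0]
    - [8, 0, 0, 0, 0, 0, 0]

```text
time: 16.65
tool_pos: [528.9, 23.6, 149.0]
tcp_rot: [180.0, -1.2, 103.7]
ft_force: [-0.2, -0.4, -1.7]
finger_gap: 17.0
```

Run:
```python
from h import *
chk()
im=snapshot("wrist");S=snapshot("scene");T=snapshot("top");cv2.imwrite("pics/w11.png",im)
out=np.zeros((600,800,3),np.uint8)
out[:,:400]=cv2.resize(im[90:300,187:327],(400,600),interpolation=cv2.INTER_CUBIC)
out[:300,400:]=cv2.resize(S[105:225,180:340],(400,300),interpolation=cv2.INTER_CUBIC)
out[300:,400:]=cv2.resize(T[130:280,182:382],(400,300),interpolation=cv2.INTER_CUBIC)
cv2.imwrite("pics/g.png",out)
```

```text
t 16.65 nose [531.2  23.9  34.3] need [-1.800e-01  1.000e-02 -7.876e+01] F [-0.2 -0.4 -1.7] M [-0.02  0.05  0.03] [179.97  -1.15 103.71] rot [ 0.001 -0.02  -0.005] gap 17.007458002148507
```

View pics/g.png

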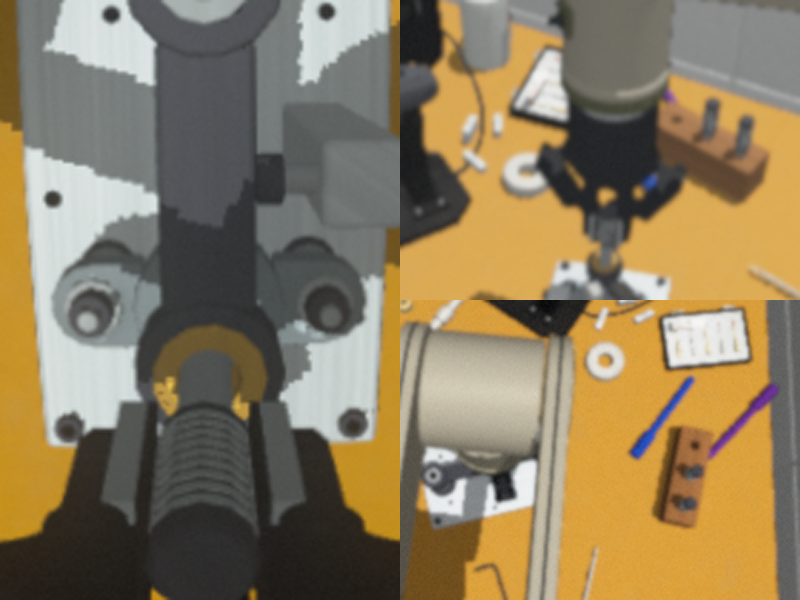

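The pin passes through the arm bush (208,370), the arm is against the stop screw (268,178), and the plugs and ring are untouched. I'll lower it a few mm more towards the middle of the allowed window, settle, and hand in.

Call:
servo_tool:
  motion:
    - [8, 0, 0, 4, 0, 0, 0]
    - [8, 0, 0, 0, 0, 0, 0]
    - [8, 0, 0, 0, 0, 0, 0]
    - [8, 0, 0, 0, 0, 0, 0]
    - [8, 0, 0, 0, 0, 0, 0]

```text
time: 17.3
tool_pos: [529.5, 23.6, 145.6]
tcp_rot: [179.9, -1.1, 103.7]
ft_force: [0.9, 0.1, -1.5]
finger_gap: 17.1
```

```bash
python3 -c "
from h import *
chk();print(sense()['qd'].round(2));hand_in()"
```

```text
t 17.3 nose [531.9  23.9  30.8] need [  0.    -0.59 -82.18] F [ 0.9  0.1 -1.5] M [0.   0.06 0.02] [179.88  -1.12 103.71] rot [ 0.002 -0.02  -0.005] gap 17.095243153272556
[-0.02  0.02  0.01  0.05  0.12  0.08]
the job is handed in; nothing more can be done
```

The job is handed in at 17.3 s of the 61 s allowed. The guide arm is home, and the robot is holding the long pin down through both bushings.

- **Guide arm:** I pinched the knob and swung the arm through about 65° until it pressed on the stop with about 22 N. The picture showed it resting on the stop screw.
- **Pin:** I lifted it from the stand by its handle, lined the nose up over the arm bushing with the wrist camera, and lowered it with no noticeable resistance.
- **Last checks:** The nose is at about 31 mm above the bench, so about 13 mm below the flange's bushing and 17 mm clear of the base plate. That height comes from the gripper position and assumes the pin did not slip. The wrist reads about 1.5 N, roughly the pin's weight. The finger gap is 17.1 mm with the grip set to 40 N, and the tool is tilted about 1.1°.
- **Other items:** The last picture, taken before the final 4 mm of lowering, showed both short plugs in the stand and the ring gauge on the bench. I judged that they had not moved by eye only.

**Disagreements:**
- The top and wrist cameras differed by about 5 mm on the handle position before the grasp; I used a point closer to the wrist reading.
- The finger gap reads about 1 mm under the 18 mm given for both the knob and the handle.
- The blue and purple look-alikes, which looked upright at the start, fell over without being touched and lie on the bench; I left them alone.

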